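# Load the tape spindle into the bench stand

### The job

Load the roll of orange tape into the tape stand: pass the bare end of its spindle through the brass ring so that it clearly sticks out on the far side, lay the other end in the red V-shaped rest with the black collar just outside it, and let go so the spindle lies still on its two supports. Leave the blue roll and everything else on the bench where it is.

Things in the scene. Friction and masses are not known exactly. Their poses are not given: they have to be found in the camera images.
- orange_spindle: Steel rod (12 mm diameter, 200 mm long, 250 g) with an orange tape roll (56 mm diameter, 24 mm wide) fixed round its middle. Origin at the roll's centre on the rod's axis; x along the rod towards the bare rounded end (x = +100 mm). A black collar, 26 mm in diameter, spans x = -100 to -86 mm. At the start it lies level, its roll on a low chock, axis 35 mm above the bench.
- tip (a point): Very end of the bare, rounded end of the orange spindle's rod, on its axis (x = +100 mm); axes as the spindle's.
- neck (a point): Point on the orange spindle's axis at x = -72 mm, 14 mm inwards of the black collar, which is to lie over the V-shaped rest; axes as the spindle's.
- stand: Grey steel tape stand, fixed to the bench. Origin at the centre of the underside of its base plate (190 x 100 x 10 mm); x runs from the red V-shaped rest (x = -72 mm) to the brass ring (x = +72 mm), z up. The posts are 10 mm thick along x and 14 to 20 mm wide; there is nothing between them above the base plate.
- ring (a point): Centre of the hole of the brass ring on the stand's post at x = +72 mm, 94 mm above the bench. The hole's axis is the stand's x axis (level); hole 20 mm in diameter, ring 36 mm in outer diameter, 10 mm thick along x. Axes as the stand's. A spindle at rest lies on the bottom of the hole, its axis 4 mm below this point.
- vrest (a point): Where the spindle's axis lies when seated in the red V-shaped rest at the stand's x = -72 mm, 90 mm above the bench. The V is open at the top and along x, 10 mm thick along x, 43 mm wide at its mouth; its sides slope 35 degrees, its bottom is 83 mm and its tips are 98 mm above the bench. Axes as the stand's.
- chock_a: Low wooden V-shaped chock (36 x 56 mm, 16 mm high) fixed to the bench under the orange roll; origin at the centre of its underside, x along the spindle.
- blue_spindle: An equal spindle with a blue roll of tape, on a chock of its own; not to be used or disturbed. Same size and axes as the orange one.
- can_pink: Bystander: pink spray can standing upright, 65 mm in diameter, 190 mm high; origin at the centre of its underside.
- can_green: Bystander: green spray can standing upright, 65 mm in diameter, 190 mm high; origin at the centre of its underside.
- green_tape: Bystander: small green tape roll lying flat, 60 mm in diameter, 20 mm high; origin at the centre of its underside.
- marker: Bystander: white paint marker with a black cap, 138 mm long, 20 mm high, lying flat; origin on its underside, about mid-length.
- carton: Bystander: small cardboard carton, 110 x 80 x 60 mm; origin at the centre of its underside.

How it is judged:
On the way:
1. the bare end of the orange spindle is through the ring, sticking out at least 7 mm beyond it (x of tip in the frame of ring between 0.012 and 0.045 m and y of tip in the frame of ring between -0.009 and 0.009 m and z of tip in the frame of ring between -0.012 and 0.009 m), for 0.2 s.
At the end, for the whole second after the job is handed in: The orange spindle's bare tip is through the ring and sticks out at least 7 mm beyond its far face (tip more than 12 mm past the ring's centre); its neck lies in the V-shaped rest within 20 mm along the rod and within 5 mm sideways and in height; the spindle rests on the stand and is still (all of step 1 and x of neck in the frame of vrest between -0.02 and 0.02 m and y of neck in the frame of vrest between -0.005 and 0.005 m and z of neck in the frame of vrest between -0.005 and 0.005 m and linear speed of orange_spindle below 0.02 m/s and contact force between orange_spindle and stand above 0.5 N); the robot touches nothing.
It fails at once if the blue roll on its spindle is moved more than 25 mm (distance of blue_spindle from where it was at the start of the episode above 0.025 m).
It fails at once if a spray can is moved more than 25 mm or tipped over (distance of any of can_pink, can_green from where it was at the start of the episode above 0.025 m or angle between any of can_pink, can_green's own z axis and vertical above 0.5 rad).
It fails at once if the loose green tape roll, the marker or the carton is moved more than 25 mm (distance of any of green_tape, marker, carton from where it was at the start of the episode above 0.025 m).
It also fails if it takes over 42 s, if anything falls off the work surface, if the arm or the gripper's body presses on something with over 40 N, if the wrist force passes 120 N, or if a joint passes its speed limit or range.

### The arm

A 7-joint arm with a two-finger parallel gripper is mounted at the origin on the work surface. World frame = base frame: x ahead of the robot, y to its left, z up, the work surface at z = 0. Lengths are in m, angles in rad, forces in N, time in s.
With the tool pointing down it reaches from about 0.4 to 0.875 m from the base axis. Payload 19.3 kg.
Tool frame: the origin (TCP) lies between the finger pads; the fingertips stand 8 mm ahead of it and the grasp point (between the pads) lies 11 mm behind it; z points along the fingers, y is the line along which they close (so a half turn about z gives the same grasp; the last joint's range is limited). The gripper opens to 85 mm and grips with 20 to 120 N. Pads are 22 mm wide; open, the fingers measure 114 mm over their backs; the gripper's body (76 mm by 85 mm) begins 54 mm behind the grasp point. The pads swing forward as they close: fully open they stand 13 mm farther back than shut.
Start: joints at [-1.213, 0.521, -0.036, 1.599, 0.021, 1.021, -0.113], TCP at [0.259, 0.569, 0.239] pointing down, gripper open.
Joint ranges: [-2.91, 2.91], [-0.3, 2.13], [-1.5, 1.42], [0.17, 2.43], [-1.26, 4.41], [0.16, 1.93], [-2.52, 2.52]. Speed limits (rad/s): [1.89, 1.89, 2.39, 2.39, 3.01, 3.01, 3.01].

### API

Orientations are given as a rotation vector (axis times angle).
In Python, from workcell import state, read_camera, get_calibration, finish_job gives the robot as it stands.
- The arm moves only by the tool play_rows, never from a script. Its argument "motion" is a list of rows, each an object of numbers: "gripper": the finger opening in mm, from 0 to 85.4; "tx", "ty", "tz": the shift along the tool's x, y, z normalised to -1 to 1, where 1 is 15 cm; "yaw": the turn about the tool's z normalised to -1 to 1, where 1 is 60 degrees. A call has 1 to 8 rows; each row is the pose to reach, as a shift and turn from the pose commanded when the call began, along the tool's axes at that moment; what a row does not reach only later rows make up. A row lasts 1/8 s, in which the tool goes at most 62.5 mm and 10.7 degrees, less where a joint would pass 70% of its speed; a pose out of reach is approached as far as the arm can. A call with a number of a shift or a turn outside -1 to 1 is refused whole. A call with a gripper value outside its range is refused whole. The fingers move at their own pace and stop on an object; the grip force is fixed at half the most. Time passes only in rows, so rows that repeat a pose let the fingers close. It gives the time, the measured TCP pose, the force, the opening and the grip force at its end, in the units of the state.
- state(): the state, without advancing time (a new reading comes with each control period).
- read_camera(name): name is "scene" or "side" or "wrist"; returns (picture, depth): 384x512x3 uint8, red, green, blue; 384x512 float32, m along the optical axis (not along the pixel's ray), 0 where there is no reading.
- get_calibration(name): a dict with "camera_matrix" (3x3 intrinsics, pixels), "eye" and "attitude" of the camera in the world. Camera axes: x right, y down, z forward; pixel columns grow to the right and rows downward; lengths in m; the calibration is good to about 2 mm. A picture is of the moment at which its call begins: read the wrist's pose just before it. get_calibration takes no time and is no camera call; for the wrist camera it gives the pose at the moment of the call.
- finish_job(): hands the job in; it is judged then, once.
The state is a dict: "clock": time; "joints": joint angles; "joint_vel": joint speeds; "tau": joint torques, N m; "tcp_pos": TCP position; "tcp_rot": TCP orientation; "wrist_force": force on the tool from outside, world axes, zero at the start; "torque": the same for the moment, N m; "opening": opening from 0.0 (shut) to 1.0 (fully open); "finger_force": force on a finger pad.
Only numpy, scipy, OpenCV 4.12 (cv2) and the standard library are available. Lean on these libraries where they do the work, as an engineer would, in place of code of your own. Each camera call takes 0.05 s, during which the arm holds its last target. There are 200 camera calls.

## Working session

There is one attempt and no reset: what is moved stays moved. The work goes in short steps, Python scripts to look and compute and a tool call to move; the robot and the scene stay as the last step left them, time stands still between calls to the robot, and variables do not carry over. Pictures are saved under pics/ and viewed, at most 10 in all, crops included, and the job is handed in when it is done.

Besides the shell and the picture viewer there is one more tool, called as name(argument=value, ...) on one line, values as JSON. play_rows: Moves the arm, as the interface text tells. Scaled input: -1 to 1 covers 15 cm each way for a shift and 60 degrees each way for a turn. Its arguments: {"type":"object","properties":{"motion":{"type":"array","items":{"type":"object","properties":{"gripper":{"type":"number"},"tx":{"type":"number","minimum":-1,"maximum":1},"ty":{"type":"number","minimum":-1,"maximum":1},"tz":{"type":"number","minimum":-1,"maximum":1},"yaw":{"type":"number","minimum":-1,"maximum":1}}}}},"required":["motion"]}

```bash
ls; mkdir -p pics; cat > h.py <<'E'
import numpy as np, cv2
from scipy.spatial.transform import Rotation as R
from workcell import *
def snap(n):
    c=get_calibration(n); p,d=read_camera(n); return p,d,c
def cloud(d,c):
    K=np.array(c["camera_matrix"]); v,u=np.indices(d.shape)
    P=np.stack([(u-K[0,2])/K[0,0]*d,(v-K[1,2])/K[1,1]*d,d],-1)
    A=np.array(c["attitude"]); A=A if A.shape==(3,3) else R.from_rotvec(A).as_matrix()
    return P@A.T+np.array(c["eye"])
E
python3 - <<'E'
from h import *
print(state())
for n in ["scene","side"]:
    p,d,c=snap(n); print(n,c); np.savez(f"{n}.npz",p=p,X=cloud(d,c),d=d)
    cv2.imwrite(f"pics/{n}.png",cv2.resize(p[:,:,::-1],(800,600)))
E
```

```text
pics
{'clock': 0.0, 'joints': array([-1.21321427,  0.52201158, -0.0363305 ,  1.59999638,  0.02115749,
        1.02113846, -0.11279523]), 'joint_vel': array([ 0.00103038, -0.00082774, -0.001019  , -0.00234636, -0.00061385,
       -0.00070371,  0.00141201]), 'tau': array([ 5.30876889e-05, -9.27124214e+01,  1.98060460e+00, -3.69927549e+01,
        1.79512147e-02,  8.20808782e-03, -5.41333702e-05]), 'tcp_pos': array([0.25916505, 0.56836176, 0.23873137]), 'tcp_rot': array([-6.66841892e-01, -3.06979707e+00,  1.81140084e-03]), 'wrist_force': array([ 0.08926532, -0.01015223,  0.39404472]), 'torque': array([ 0.01636169, -0.00716502,  0.01477516]), 'finger_force': 0.0, 'opening': 1.0001534849712461}
scene {'camera_matrix': array([[414.64978069,   0.        , 250.38515634],
       [  0.        , 414.64978069, 190.66414562],
       [  0.        ,   0.        ,   1.        ]]), 'eye': array([1.13158749, 0.23266863, 1.08255772]), 'attitude': array([-1.62190619, -2.21506167,  0.65735481])}
side {'camera_matrix': array([[354.27423796,   0.        , 256.67437656],
       [  0.        , 354.27423796, 190.88065183],
       [  0.        ,   0.        ,   1.        ]]), 'eye': array([ 0.43496765, -0.91996396,  0.6306389 ]), 'attitude': array([-2.09471367,  0.14619478, -0.06028813])}
```

View pics/scene.png

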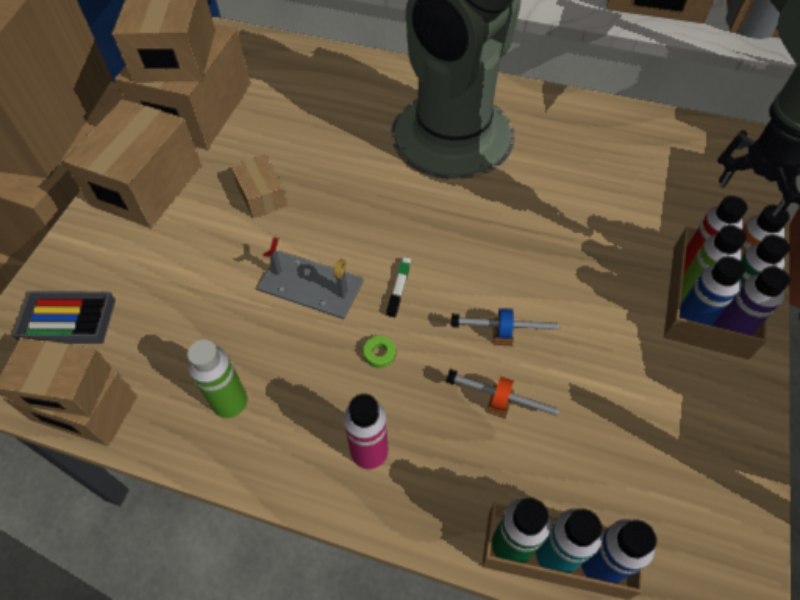

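View pics/side.png

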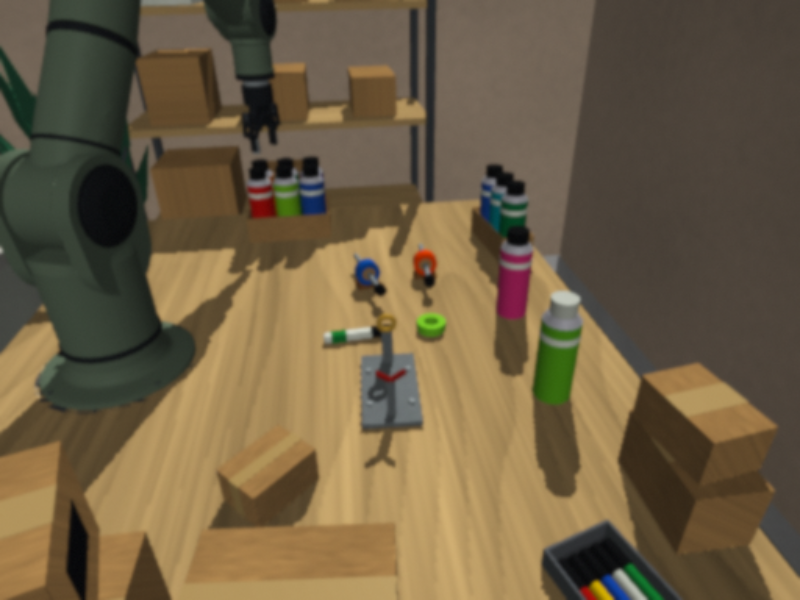

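The scene view shows the orange spindle with its collar at (452,378) and tip at (557,412). The stand's V is at (272,245) and its ring at (341,268). Both x axes point roughly along +y, so little turning is needed.

```bash
python3 - <<'E'
from h import *
from workcell import *
np.set_printoptions(precision=4,suppress=True)
print(R.from_rotvec(state()["tcp_rot"]).as_matrix())
for n in ["scene","side"]:
    z=np.load(n+".npz"); p,X=z["p"],z["X"]; h=cv2.cvtColor(p,cv2.COLOR_RGB2HSV).astype(int); H,S,V=h[...,0],h[...,1],h[...,2]
    def roi(x0,y0,x1,y1):
        m=np.zeros(H.shape,bool); m[int(y0*.64):int(y1*.64),int(x0*.64):int(x1*.64)]=1; return m
    Z=X[...,2]; ok=z["d"]>0
    if n=="scene":
        r=dict(orange=roi(480,370,520,418)&(S>180)&(H<12)&(Z>.025),rod=roi(440,365,570,420)&(Z>.02)&(S<90),black=roi(440,365,462,390)&(V<60)&(Z>.025),
          ring=roi(325,250,355,285)&(Z>.07),red=roi(260,230,285,262)&((H<8)|(H>172))&(S>150),plate=roi(250,230,370,320)&(Z>.004)&(Z<.018)&(S<80),
          blue=roi(440,300,570,350)&(Z>.02),pink=roi(340,390,395,470)&(Z>.03),green=roi(180,335,250,420)&(Z>.03))
    else:
        r=dict(orange=roi(410,245,440,290)&(S>180)&(H<12),ring=roi(370,308,402,338)&(H>14)&(H<35)&(S>120)&(Z>.07),red=roi(370,360,412,390)&((H<8)|(H>172))&(S>150),plate=roi(355,350,425,430)&(Z>.004)&(Z<.018)&(S<80))
    for k,m in r.items():
        P=X[m&ok]
        if len(P)<3: print(n,k,len(P)); continue
        u,s,vt=np.linalg.svd(P-P.mean(0),full_matrices=False)
        print(n,k,len(P),"med",np.median(P,0),"min",np.percentile(P,3,0),"max",np.percentile(P,97,0),"dir",vt[0])
        if k=="plate":
            (c,wh,a)=cv2.minAreaRect(P[:,:2].astype(np.float32)); print("  rect",np.array(c),wh,a)
    if n=="scene":
        for t,b in (("scene_sp",(265,225,375,270)),("scene_st",(155,140,245,210))):
            x0,y0,x1,y1=b; cv2.imwrite(f"pics/{t}.png",cv2.resize(p[y0:y1,x0:x1,::-1],None,fx=7,fy=7,interpolation=2))
E
```

```text
[[-0.9099  0.4148 -0.0003]
 [ 0.4148  0.9099 -0.0009]
 [-0.0001 -0.001  -1.    ]]
scene orange 177 med [0.6458 0.2578 0.0587] min [0.6176 0.2466 0.0331] max [0.6605 0.2687 0.0655] dir [ 0.8606 -0.0433 -0.5074]
scene rod 295 med [0.6355 0.2733 0.0405] min [0.6259 0.1635 0.0343] max [0.6429 0.3513 0.048 ] dir [ 0.0457  0.9989 -0.0124]
scene black 42 med [0.6356 0.1662 0.0461] min [0.6233 0.1598 0.034 ] max [0.6403 0.1722 0.052 ] dir [ 0.682   0.0138 -0.7312]
scene ring 76 med [ 0.5099 -0.0841  0.1004] min [ 0.4936 -0.091   0.0727] max [ 0.5226 -0.0801  0.1119] dir [ 0.097  -0.0755  0.9924]
scene red 42 med [ 0.4915 -0.2289  0.0921] min [ 0.4752 -0.2346  0.0839] max [ 0.5179 -0.224   0.0981] dir [0.9988 0.0113 0.0476]
scene plate 1515 med [ 0.5079 -0.1579  0.0106] min [ 0.4532 -0.2453  0.0063] max [ 0.5508 -0.0668  0.015 ] dir [ 0.0867  0.9962 -0.0002]
  rect [ 0.5014 -0.159 ] (0.1936541348695755, 0.10402816534042358) 86.57959747314453
scene blue 455 med [0.5012 0.2315 0.0423] min [0.4722 0.1406 0.0321] max [0.523  0.3185 0.0641] dir [ 0.2323 -0.9726  0.001 ]
scene pink 1001 med [0.8061
[... 151 characters left out ...]
[ 0.7587 -0.223   0.0375] max [ 0.81   -0.1734  0.1925] dir [ 0.1062  0.129  -0.9859]
side orange 136 med [0.6268 0.247  0.0465] min [0.6082 0.2403 0.0094] max [0.6567 0.2627 0.063 ] dir [-0.4544 -0.0959 -0.8856]
side ring 103 med [ 0.5058 -0.0911  0.0966] min [ 0.49   -0.0945  0.0793] max [ 0.5212 -0.0835  0.1118] dir [ 0.0216 -0.0281 -0.9994]
side red 49 med [ 0.4934 -0.235   0.0894] min [ 0.4779 -0.2384  0.0817] max [ 0.5156 -0.2291  0.0963] dir [ 0.9949 -0.0928 -0.0404]
side plate 1464 med [ 0.4983 -0.1817  0.0102] min [ 0.4527 -0.2535  0.0073] max [ 0.5482 -0.0741  0.013 ] dir [-0.0647 -0.9979 -0.006 ]
  rect [ 0.5022 -0.1611] (0.19182376563549042, 0.09907755255699158) 86.14195251464844
```

play_rows(motion=[{"tx": -0.4,"yaw": 0.17},{"tx": -0.8,"yaw": 0.34},{"tx": -1,"yaw": 0.5},{"tx": -1,"yaw": 0.67},{"tx": -1,"yaw": 0.84},{"tx": -1,"yaw": 1},{"tx": -1,"yaw": 1}])

```text
invalid input at $.motion[0]: expected keys gripper, tx, ty, tz, yaw
```

play_rows(motion=[{"tx": -0.3,"ty": 0.23},{"tx": -0.6,"ty": 0.46},{"tx": -0.9,"ty": 0.7},{"tx": -0.9,"ty": 0.7}])

```text
invalid input at $.motion[0]: expected keys gripper, tx, ty, tz, yaw
```

play_rows(motion=[{"tx": -0.3,"ty": 0.23},{"tx": -0.6,"ty": 0.46},{"tx": -0.9,"ty": 0.7,"yaw": 0.135},{"tx": -0.9,"ty": 0.7,"yaw": 0.135},{"tx": -0.9,"ty": 0.7,"yaw": 0.135}])

```text
invalid input at $.motion[0]: expected keys gripper, tx, ty, tz, yaw
```

```bash
python3 - <<'E'
from h import *
np.set_printoptions(precision=4,suppress=True)
s=state(); print(s["tcp_pos"],s["joints"]); print(R.from_rotvec(s["tcp_rot"]).as_matrix())
p,d,c=snap("wrist"); print(c); X=cloud(d,c); np.savez("w1.npz",p=p,X=X,d=d,K=c["camera_matrix"],e=c["eye"],a=c["attitude"])
cv2.imwrite("pics/w1.png",cv2.resize(p[:,:,::-1],(800,600)))
h=cv2.cvtColor(p,cv2.COLOR_RGB2HSV).astype(int);Z=X[...,2]
near=(np.abs(X[...,0]-.633)<.05)&(np.abs(X[...,1]-.2575)<.13)
for k,m in dict(orange=near&(h[...,0]<12)&(h[...,1]>180)&(Z>.03),rod=near&(h[...,1]<90)&(Z>.037)&(Z<.045)).items():
    P=X[m]; print(k,len(P),np.median(P,0),np.percentile(P,1,0),np.percentile(P,99,0))
    if k=="rod": print(np.polyfit(P[:,1]-.2575,P[:,0],1))
E
```

```text
[0.2592 0.5684 0.2388] [-1.2132  0.522  -0.0363  1.5999  0.0212  1.0211 -0.1127]
[[-0.9099  0.4148 -0.0003]
 [ 0.4148  0.9099 -0.0009]
 [-0.0001 -0.001  -1.    ]]
{'camera_matrix': array([[266.1426,   0.    , 258.7484],
       [  0.    , 266.1426, 189.4313],
       [  0.    ,   0.    ,   1.    ]]), 'eye': array([0.1902, 0.5992, 0.3731]), 'attitude': array([2.4198, 1.5574, 0.2349])}
  return _methods._mean(a, axis=axis, dtype=dtype,
  ret = um.true_divide(
Traceback (most recent call last):
IndexError: index -1 is out of bounds for axis 0 with size 0
```

All five keys are needed in every row.

play_rows(motion=[{"gripper": 85,"tx": -0.4,"ty": 0,"tz": 0,"yaw": 0.17},{"gripper": 85,"tx": -0.8,"ty": 0,"tz": 0,"yaw": 0.34},{"gripper": 85,"tx": -1,"ty": 0,"tz": 0,"yaw": 0.5},{"gripper": 85,"tx": -1,"ty": 0,"tz": 0,"yaw": 0.67},{"gripper": 85,"tx": -1,"ty": 0,"tz": 0,"yaw": 0.84},{"gripper": 85,"tx": -1,"ty": 0,"tz": 0,"yaw": 1},{"gripper": 85,"tx": -1,"ty": 0,"tz": 0,"yaw": 1}])

```text
clock: 1.02
tcp_pos: [0.3956, 0.5065, 0.239]
tcp_rot: [2.111, 2.326, -0.001]
wrist_force: [-0.0, 0.9, -0.3]
opening: 0.994
finger_force: 0.0
```

play_rows(motion=[{"gripper": 85,"tx": -0.3,"ty": 0.23,"tz": 0,"yaw": 0},{"gripper": 85,"tx": -0.6,"ty": 0.46,"tz": 0,"yaw": 0},{"gripper": 85,"tx": -0.9,"ty": 0.7,"tz": 0,"yaw": 0},{"gripper": 85,"tx": -0.9,"ty": 0.7,"tz": 0,"yaw": 0}])

```text
clock: 1.52
tcp_pos: [0.5166, 0.3776, 0.2394]
tcp_rot: [2.114, 2.321, -0.0]
wrist_force: [-1.0, 0.3, -0.5]
opening: 0.994
finger_force: 0.0
```

play_rows(motion=[{"gripper": 85,"tx": -0.3,"ty": 0.23,"tz": 0,"yaw": 0},{"gripper": 85,"tx": -0.6,"ty": 0.46,"tz": 0,"yaw": 0},{"gripper": 85,"tx": -0.9,"ty": 0.7,"tz": 0,"yaw": 0.135},{"gripper": 85,"tx": -0.9,"ty": 0.7,"tz": 0,"yaw": 0.135},{"gripper": 85,"tx": -0.9,"ty": 0.7,"tz": 0,"yaw": 0.135}])

```text
clock: 2.15
tcp_pos: [0.6301, 0.2586, 0.2389]
tcp_rot: [-2.267, -2.174, 0.001]
wrist_force: [0.0, 0.8, -0.6]
opening: 0.996
finger_force: 0.0
```

```bash
python3 - <<'E'
from h import *
np.set_printoptions(precision=4,suppress=True)
s=state(); print(s["clock"],s["tcp_pos"],s["joints"]); print(R.from_rotvec(s["tcp_rot"]).as_matrix())
p,d,c=snap("wrist"); print(c); X=cloud(d,c); np.savez("w1.npz",p=p,X=X,d=d,K=c["camera_matrix"],e=c["eye"],a=c["attitude"])
cv2.imwrite("pics/w1.png",cv2.resize(p[:,:,::-1],(800,600)))
h=cv2.cvtColor(p,cv2.COLOR_RGB2HSV).astype(int);Z=X[...,2]
near=(np.abs(X[...,0]-.633)<.05)&(np.abs(X[...,1]-.2575)<.13)&(d>0)
for k,m in dict(orange=near&(h[...,0]<12)&(h[...,1]>180)&(Z>.03),rod=near&(h[...,1]<90)&(Z>.036)&(Z<.045)).items():
    P=X[m]; print(k,len(P))
    if len(P): print(np.median(P,0),np.percentile(P,1,0),np.percentile(P,99,0))
    if k=="rod" and len(P): print(np.polyfit(P[:,1]-.2575,P[:,0],1))
E
```

```text
2.15 [0.6301 0.2586 0.2389] [-0.6585  0.6346  0.3012  1.4475 -0.2004  1.0904 -0.3617]
[[ 0.042   0.9991 -0.0009]
 [ 0.9991 -0.042   0.0004]
 [ 0.0004 -0.0009 -1.    ]]
{'camera_matrix': array([[266.1426,   0.    , 258.7484],
       [  0.    , 266.1426, 189.4313],
       [  0.    ,   0.    ,   1.    ]]), 'eye': array([0.6334, 0.3336, 0.3732]), 'attitude': array([ 2.8392, -0.0586, -0.0106])}
orange 837
[0.6322 0.2588 0.059 ] [0.6076 0.2456 0.0337] [0.6566 0.2699 0.0637]
rod 1170
[0.6326 0.2815 0.0397] [0.6165 0.1595 0.0362] [0.6411 0.3536 0.0442]
[0.0536 0.6318]
```

View pics/w1.png

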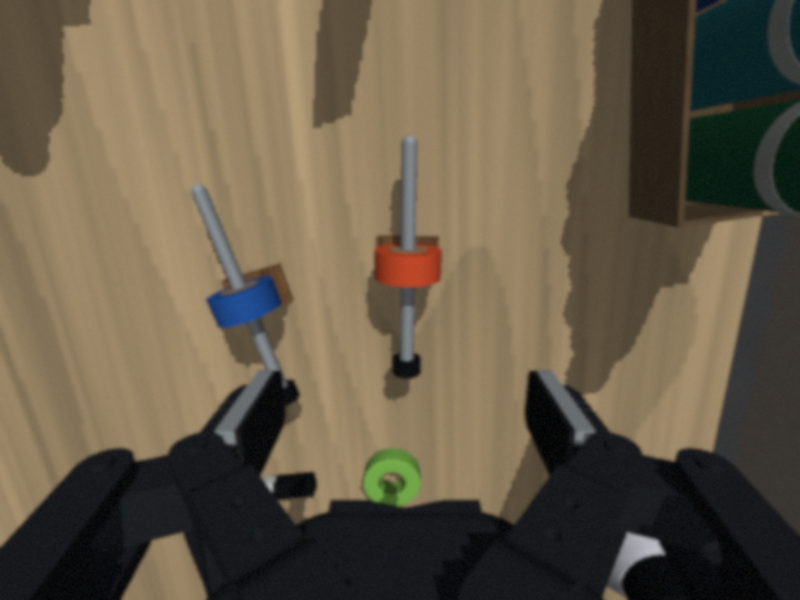

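The wrist view has the orange roll at (408,263), well centred between the fingers, with the rod along the tool's x. I'll go down and grip.

play_rows(motion=[{"gripper": 85,"tx": 0,"ty": 0.01,"tz": 0.35,"yaw": 0.011},{"gripper": 85,"tx": -0.004,"ty": 0.013,"tz": 0.7,"yaw": 0.011},{"gripper": 85,"tx": -0.004,"ty": 0.013,"tz": 0.8,"yaw": 0.011},{"gripper": 85,"tx": -0.004,"ty": 0.013,"tz": 0.8,"yaw": 0.011}])

```text
clock: 2.7
tcp_pos: [0.6323, 0.2578, 0.1197]
tcp_rot: [-2.282, -2.159, 0.001]
wrist_force: [-0.4, 1.1, 0.7]
opening: 0.991
finger_force: 0.0
```

play_rows(motion=[{"gripper": 85,"tx": 0,"ty": 0,"tz": 0.2,"yaw": 0},{"gripper": 85,"tx": 0,"ty": 0,"tz": 0.4,"yaw": 0},{"gripper": 85,"tx": 0,"ty": 0,"tz": 0.55,"yaw": 0},{"gripper": 85,"tx": 0,"ty": 0,"tz": 0.63,"yaw": 0},{"gripper": 85,"tx": 0,"ty": 0,"tz": 0.63,"yaw": 0}])

```text
clock: 3.32
tcp_pos: [0.6327, 0.2571, 0.0249]
tcp_rot: [-2.284, -2.157, 0.0]
wrist_force: [0.2, -0.9, -0.6]
opening: 0.995
finger_force: 0.0
```

play_rows(motion=[{"gripper": 50,"tx": 0,"ty": 0,"tz": 0,"yaw": 0},{"gripper": 50,"tx": 0,"ty": 0,"tz": 0,"yaw": 0},{"gripper": 45,"tx": 0,"ty": 0,"tz": 0,"yaw": 0},{"gripper": 45,"tx": 0,"ty": 0,"tz": 0,"yaw": 0},{"gripper": 45,"tx": 0,"ty": 0,"tz": 0,"yaw": 0},{"gripper": 45,"tx": 0,"ty": 0,"tz": 0,"yaw": 0}])

```text
clock: 4.08
tcp_pos: [0.6324, 0.2573, 0.0262]
tcp_rot: [-2.283, -2.157, -0.0]
wrist_force: [-7.6, -0.8, 15.3]
opening: 0.64
finger_force: 60.9
```

play_rows(motion=[{"gripper": 45,"tx": 0,"ty": 0,"tz": -0.15,"yaw": 0},{"gripper": 45,"tx": 0,"ty": 0,"tz": -0.4,"yaw": 0},{"gripper": 45,"tx": 0,"ty": 0,"tz": -0.7,"yaw": 0},{"gripper": 45,"tx": 0,"ty": 0,"tz": -0.9,"yaw": 0},{"gripper": 45,"tx": 0,"ty": 0,"tz": -0.9,"yaw": 0}])

```text
clock: 4.7
tcp_pos: [0.6339, 0.2574, 0.1635]
tcp_rot: [2.283, 2.156, 0.008]
wrist_force: [-0.3, 0.4, -3.5]
opening: 0.636
finger_force: 65.0
```

play_rows(motion=[{"gripper": 45,"tx": -0.2,"ty": -0.05,"tz": 0,"yaw": 0},{"gripper": 45,"tx": -0.5,"ty": -0.12,"tz": 0,"yaw": 0},{"gripper": 45,"tx": -0.8,"ty": -0.19,"tz": 0,"yaw": 0},{"gripper": 45,"tx": -1,"ty": -0.24,"tz": 0,"yaw": 0}])

```text
clock: 5.2
tcp_pos: [0.587, 0.107, 0.1594]
tcp_rot: [-2.286, -2.155, 0.002]
wrist_force: [0.3, -0.2, -4.0]
opening: 0.637
finger_force: 64.8
```

play_rows(motion=[{"gripper": 45,"tx": -0.3,"ty": -0.07,"tz": 0,"yaw": 0},{"gripper": 45,"tx": -0.6,"ty": -0.14,"tz": 0,"yaw": 0},{"gripper": 45,"tx": -0.9,"ty": -0.21,"tz": 0,"yaw": 0},{"gripper": 45,"tx": -1,"ty": -0.24,"tz": 0,"yaw": 0}])

```text
clock: 5.7
tcp_pos: [0.5423, -0.0412, 0.1596]
tcp_rot: [2.288, 2.153, -0.002]
wrist_force: [0.7, 1.0, -4.1]
opening: 0.639
finger_force: 64.8
```

play_rows(motion=[{"gripper": 45,"tx": -0.3,"ty": -0.07,"tz": 0,"yaw": 0},{"gripper": 45,"tx": -0.6,"ty": -0.14,"tz": 0,"yaw": 0},{"gripper": 45,"tx": -0.9,"ty": -0.21,"tz": 0,"yaw": 0},{"gripper": 45,"tx": -1,"ty": -0.24,"tz": 0,"yaw": 0},{"gripper": 45,"tx": -1,"ty": -0.24,"tz": 0,"yaw": 0},{"gripper": 45,"tx": -1,"ty": -0.24,"tz": 0,"yaw": 0}])

```text
clock: 6.45
tcp_pos: [0.4996, -0.1845, 0.1596]
tcp_rot: [-2.282, -2.159, -0.001]
wrist_force: [-0.6, 0.1, -3.8]
opening: 0.638
finger_force: 64.8
```

```bash
python3 - <<'E'
from h import *
np.set_printoptions(precision=4,suppress=True)
s=state(); print(s["clock"],s["tcp_pos"],s["joints"]); print(R.from_rotvec(s["tcp_rot"]).as_matrix())
ims=[]
for n in ["wrist","side","scene"]:
    p,d,c=snap(n); X=cloud(d,c); np.savez(n+"2.npz",p=p,X=X,d=d,K=c["camera_matrix"],e=c["eye"],a=c["attitude"]); 
    Z=X[...,2]; h=cv2.cvtColor(p,cv2.COLOR_RGB2HSV).astype(int);H,S,V=h[...,0],h[...,1],h[...,2]
    st=(abs(X[...,0]-.502)<.07)&(abs(X[...,1]+.16)<.13)&(d>0)
    for k,m in dict(plate=st&(Z>.004)&(Z<.016)&(S<80),red=st&((H<8)|(H>172))&(S>150)&(Z>.07)&(Z<.105),ring=st&(H>12)&(H<35)&(S>110)&(Z>.08)&(Z<.115),
       rod=(abs(X[...,0]-.5)<.05)&(S<90)&(V>60)&(Z>.155)&(Z<.185)&(X[...,1]>-.175)&(X[...,1]<-.07)).items():
        P=X[m]; print(n,k,len(P))
        if len(P)>5:
            print("  ",np.median(P,0),np.percentile(P,2,0),np.percentile(P,98,0))
            if k=="plate": print("  ",cv2.minAreaRect(P[:,:2].astype(np.float32)))
            if k=="rod": print("  fit x(y),z(y)",np.polyfit(P[:,1]+.208,P[:,0],1),np.polyfit(P[:,1]+.208,P[:,2],1))
p=np.load("wrist2.npz")["p"]; q=np.load("side2.npz")["p"][140:300,190:330]
cv2.imwrite("pics/c2.png",np.hstack([cv2.resize(p,(440,330)),cv2.resize(q,(289,330))])[:,:,::-1])
E
```

```text
6.45 [ 0.4996 -0.1845  0.1596] [ 0.0317  0.4998  0.2863  1.9299 -0.2031  0.7398  0.3801]
[[ 0.0554  0.9985 -0.0001]
 [ 0.9985 -0.0554  0.0007]
 [ 0.0007 -0.0002 -1.    ]]
wrist plate 10288
   [ 0.5129 -0.1409  0.0097] [ 0.4517 -0.2266  0.0082] [ 0.5508 -0.0685  0.0123]
   ((0.5008177757263184, -0.1513807624578476), (0.1714250147342682, 0.10020026564598083), 86.52330017089844)
wrist red 0
wrist ring 320
   [ 0.5141 -0.089   0.1058] [ 0.4892 -0.0941  0.1001] [ 0.5211 -0.0844  0.1096]
wrist rod 5068
   [ 0.5022 -0.126   0.173 ] [ 0.4684 -0.173   0.1678] [ 0.5088 -0.0882  0.1765]
  fit x(y),z(y) [0.1525 0.4886] [0.0008 0.1726]
side plate 1441
   [ 0.4967 -0.1829  0.0102] [ 0.4514 -0.2547  0.0064] [ 0.5499 -0.0733  0.0131]
   ((0.5022585391998291, -0.16047650575637817), (0.19127194583415985, 0.09909046441316605), 86.2020034790039)
side red 45
   [ 0.4966 -0.2348  0.0878] [ 0.479  -0.2384  0.0721] [ 0.5161 -0.0925  0.0965]
side ring 0
side rod 27
   [ 0.5039 -0.114   0.1736] [ 0.4987 -0.1303  0.1693] [ 0.5107 -0.0997  0.1753]
  fit x(y),z(y) [0.0836 0.4965] [-0.09    0.1815]
scene plate 1503
   [ 0.5077 -0.1574  0.0106] [ 0.4524 -0.2474  0.0053] [ 0.5521 -0.0652  0.0151]
   ((0.5007606744766235, -0.15774843096733093), (0.1911432296037674, 0.10392559319734573), 86.33201599121094)
scene red 27
   [ 0.502  -0.2294  0.089 ] [ 0.4857 -0.2342  0.084 ] [ 0.5194 -0.2243  0.0986]
scene ring 67
   [ 0.5082 -0.0842  0.1034] [ 0.4941 -0.0905  0.0829] [ 0.5226 -0.0802  0.1142]
scene rod 146
   [ 0.5047 -0.1321  0.1733] [ 0.4671 -0.1738  0.1631] [ 0.5321 -0.0848  0.1808]
  fit x(y),z(y) [0.0469 0.5004] [0.0029 0.1725]
```

View pics/c2.png

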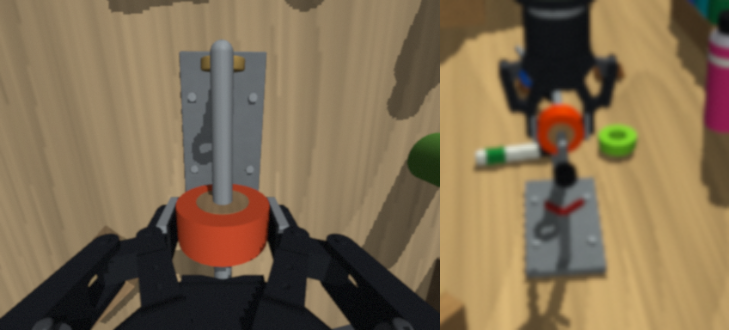

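The wrist view shows the rod nearly over the stand's midline, with its tip at (221,45) above the ring at (222,63). Next I'll fit the rod and stand more tightly in that one camera.

```bash
cat > fit.py <<'E'
from h import *
np.set_printoptions(precision=4,suppress=True)
def fit(n="wrist",zr=(.16,.185),f=None,xc=.5025):
    if f: z=np.load(f); p,X,d=z["p"],z["X"],z["d"]
    else:
        p,d,c=snap(n); X=cloud(d,c)
    Z=X[...,2]; h=cv2.cvtColor(p,cv2.COLOR_RGB2HSV).astype(int);H,S,V=h[...,0],h[...,1],h[...,2]
    m=(d>0)&(Z>zr[0])&(Z<zr[1])&(S<90)&(abs(X[...,0]-xc)<.013)&(X[...,1]>-.17)&(X[...,1]<-.05)
    P=X[m]; bins=np.arange(-.17,-.05,.01); L=[]
    for b in bins:
        Q=P[(P[:,1]>b)&(P[:,1]<b+.01)]
        if len(Q)>15: L.append([b+.005,(np.percentile(Q[:,0],2)+np.percentile(Q[:,0],98))/2,np.percentile(Q[:,2],95),np.ptp(np.percentile(Q[:,0],[2,98]))])
    L=np.array(L); print(L); g=L[(L[:,3]<.0145)&(L[:,3]>.009)]
    print("rod x(y) slope, at -.088",np.polyfit(g[:,0]+.088,g[:,1],1),"ztop",np.polyfit(g[:,0]+.088,g[:,2],1),"tip y",P[:,1].max())
    st=(d>0)&(abs(X[...,0]-.502)<.07)&(abs(X[...,1]+.16)<.13)&(Z>.004)&(Z<.016)&(S<80); P=X[st]; E=[]
    for b in np.arange(-.2,-.07,.01):
        Q=P[(P[:,1]>b)&(P[:,1]<b+.01)][:,0]
        if len(Q)>30: E.append([b+.005,np.percentile(Q,.5),np.percentile(Q,99.5)])
    E=np.array(E); w=E[:,2]-E[:,1]; E=E[abs(w-.1)<.005]
    print("plate mid x(y) slope, at -.088",np.polyfit(E[:,0]+.088,E[:,1:].mean(1),1),"w",w,"yend",np.percentile(P[:,1],99.8))
    m=(d>0)&(H>12)&(H<35)&(S>110)&(Z>.08)&(Z<.115)&(abs(X[...,0]-.505)<.03)&(abs(X[...,1]+.088)<.03); P=X[m]
    if len(P): print("ring x ext",P[:,0].min(),P[:,0].max(),"y",np.percentile(P[:,1],[2,98]),"ztop",P[:,2].max())
E
python3 -c "
from fit import *
fit(f='wrist2.npz')"
```

```text
[[-0.165   0.5003  0.1743  0.0111]
 [-0.155   0.5012  0.1743  0.0115]
 [-0.145   0.5015  0.1744  0.0116]
 [-0.135   0.502   0.1744  0.0114]
 [-0.125   0.5024  0.1745  0.0114]
 [-0.115   0.5029  0.1745  0.0112]
 [-0.105   0.5034  0.1745  0.0112]
 [-0.095   0.5041  0.1745  0.0114]
 [-0.085   0.5042  0.1741  0.0101]]
rod x(y) slope, at -.088 [0.0479 0.5042] ztop [0.0001 0.1744] tip y -0.08518630499106254
plate mid x(y) slope, at -.088 [0.0608 0.5046] w [0.0987 0.0988 0.099  0.099  0.0987 0.099  0.0985 0.0989 0.0986 0.0989
 0.099  0.099  0.099 ] yend -0.06474406799156157
ring x ext 0.4887503662597405 0.5212657646200263 y [-0.0941 -0.0844] ztop 0.11008585122237866
```

play_rows(motion=[{"gripper": 45,"tx": -0.1,"ty": 0,"tz": 0,"yaw": 0.0125},{"gripper": 45,"tx": -0.159,"ty": -0.005,"tz": 0,"yaw": 0.0125},{"gripper": 45,"tx": -0.159,"ty": -0.005,"tz": 0.1,"yaw": 0.0125},{"gripper": 45,"tx": -0.159,"ty": -0.005,"tz": 0.25,"yaw": 0.0125},{"gripper": 45,"tx": -0.159,"ty": -0.005,"tz": 0.38,"yaw": 0.0125},{"gripper": 45,"tx": -0.159,"ty": -0.005,"tz": 0.47,"yaw": 0.0125},{"gripper": 45,"tx": -0.159,"ty": -0.005,"tz": 0.495,"yaw": 0.0125},{"gripper": 45,"tx": -0.159,"ty": -0.005,"tz": 0.495,"yaw": 0.0125}])

```text
clock: 7.6
tcp_pos: [0.497, -0.2099, 0.0856]
tcp_rot: [2.298, 2.142, -0.0]
wrist_force: [0.5, 0.2, -3.0]
opening: 0.637
finger_force: 64.9
```

```bash
python3 -c "
from fit import *
s=state(); print(s['tcp_pos'],s['wrist_force'],R.from_rotvec(s['tcp_rot']).as_matrix()[:,0])
p,d,c=snap('wrist'); X=cloud(d,c); np.savez('w3.npz',p=p,X=X,d=d)
fit(f='w3.npz',zr=(.088,.106))
q,d,c=snap('side'); 
cv2.imwrite('pics/c3.png',np.hstack([cv2.resize(p[30:230,150:370],(440,400),interpolation=2),cv2.resize(q[180:290,210:290],(291,400),interpolation=2)])[:,:,::-1])"
```

```text
[ 0.497  -0.2099  0.0856] [ 0.5267  0.204  -2.9786] [ 0.0702  0.9975 -0.0001]
[[-0.165   0.4998  0.1003  0.0115]
 [-0.155   0.5005  0.1005  0.0113]
 [-0.145   0.501   0.1005  0.0114]
 [-0.135   0.5017  0.1004  0.0111]
 [-0.125   0.5025  0.1006  0.0117]
 [-0.115   0.5029  0.1003  0.011 ]]
rod x(y) slope, at -.088 [0.0627 0.5047] ztop [0.0012 0.1005] tip y -0.09260894099264338
plate mid x(y) slope, at -.088 [0.0607 0.5047] w [0.0986 0.0989 0.0984 0.0985 0.0986 0.0988 0.0989 0.0988 0.0987 0.0987
 0.0986 0.0987 0.0988] yend -0.0647264104029051
ring x ext 0.48853631921929297 0.5206548010472458 y [-0.0945 -0.0907] ztop 0.0942685464491442
```

View pics/c3.png

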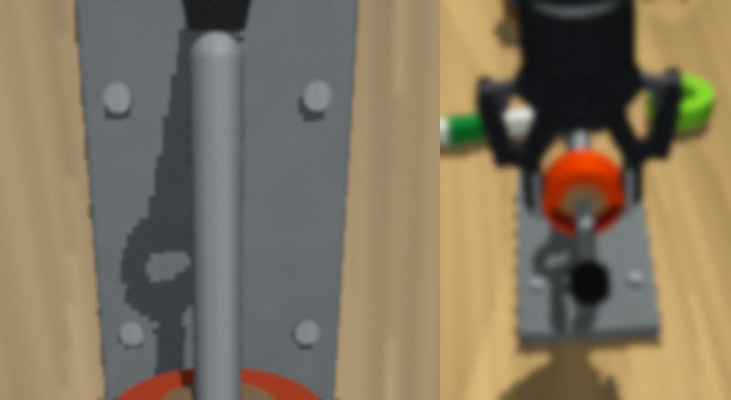

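The rod points at the ring's centre: lateral error is under 0.5 mm, height is 94.5 mm, and nothing is in contact. Now the insertion.

play_rows(motion=[{"gripper": 45,"tx": 0.05,"ty": 0,"tz": 0,"yaw": 0},{"gripper": 45,"tx": 0.11,"ty": -0.001,"tz": 0,"yaw": 0},{"gripper": 45,"tx": 0.17,"ty": -0.001,"tz": 0,"yaw": 0},{"gripper": 45,"tx": 0.22,"ty": -0.002,"tz": 0,"yaw": 0},{"gripper": 45,"tx": 0.22,"ty": -0.002,"tz": 0,"yaw": 0}])

```text
clock: 8.32
tcp_pos: [0.4991, -0.1761, 0.0856]
tcp_rot: [-2.297, -2.143, -0.0]
wrist_force: [-0.6, -0.5, -3.5]
opening: 0.636
finger_force: 64.9
```

play_rows(motion=[{"gripper": 45,"tx": 0.05,"ty": -0.001,"tz": 0,"yaw": 0},{"gripper": 45,"tx": 0.1,"ty": -0.001,"tz": 0,"yaw": 0},{"gripper": 45,"tx": 0.105,"ty": -0.001,"tz": 0,"yaw": 0},{"gripper": 45,"tx": 0.105,"ty": -0.001,"tz": 0.01,"yaw": 0},{"gripper": 45,"tx": 0.105,"ty": -0.001,"tz": 0.02,"yaw": 0},{"gripper": 45,"tx": 0.105,"ty": -0.001,"tz": 0.027,"yaw": 0},{"gripper": 45,"tx": 0.105,"ty": -0.001,"tz": 0.027,"yaw": 0}])

```text
clock: 9.2
tcp_pos: [0.5, -0.1614, 0.0816]
tcp_rot: [2.298, 2.142, 0.0]
wrist_force: [-0.8, 0.5, 1.8]
opening: 0.637
finger_force: 65.8
```

```bash
python3 -c "
from fit import *
s=state(); print(s['tcp_pos'],s['wrist_force'],s['torque'])
p,d,c=snap('wrist'); X=cloud(d,c); fit(zr=(.08,.106))
q,d,c=snap('side'); 
cv2.imwrite('pics/c4.png',np.hstack([cv2.resize(p[30:230,150:370],(440,400),interpolation=2),cv2.resize(q[180:290,210:290],(291,400),interpolation=2)])[:,:,::-1])"
```

```text
[ 0.5    -0.1614  0.0816] [-0.7883  0.4753  1.8128] [-0.0679  0.1739  0.1322]
[[-0.145   0.5009  0.0963  0.0116]
 [-0.135   0.5015  0.0963  0.011 ]
 [-0.125   0.5023  0.0963  0.0117]
 [-0.115   0.503   0.0962  0.0115]
 [-0.105   0.5036  0.0962  0.0114]
 [-0.095   0.5038  0.0963  0.0117]
 [-0.085   0.502   0.0964  0.0171]
 [-0.075   0.5053  0.0962  0.0112]
 [-0.065   0.5058  0.0959  0.0107]]
rod x(y) slope, at -.088 [0.0608 0.5045] ztop [-0.0033  0.0962] tip y -0.06201945272209961
plate mid x(y) slope, at -.088 [0.0597 0.5047] w [0.1001 0.099  0.0986 0.0985 0.0985 0.0988 0.0989 0.0984 0.0985 0.0989
 0.0994 0.099 ] yend -0.06393405185657708
ring x ext 0.4882940905470788 0.5219183918416157 y [-0.0931 -0.0837] ztop 0.11303501073655707
```

View pics/c4.png

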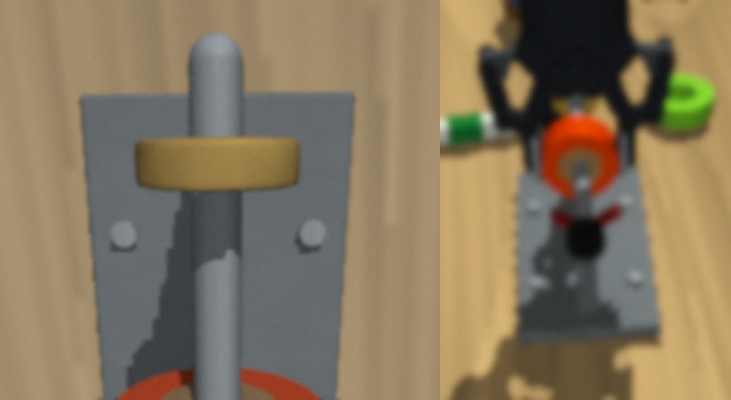

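The rod is through the ring with the tip about 27 mm past its centre, the collar sits just outside the V, and the supports carry the weight. Releasing.

play_rows(motion=[{"gripper": 60,"tx": 0,"ty": 0,"tz": 0,"yaw": 0},{"gripper": 65,"tx": 0,"ty": 0,"tz": 0,"yaw": 0},{"gripper": 75,"tx": 0,"ty": 0,"tz": 0,"yaw": 0},{"gripper": 85,"tx": 0,"ty": 0,"tz": 0,"yaw": 0},{"gripper": 85,"tx": 0,"ty": 0,"tz": 0,"yaw": 0},{"gripper": 85,"tx": 0,"ty": 0,"tz": 0,"yaw": 0}])

```text
clock: 10.1
tcp_pos: [0.4999, -0.1612, 0.0815]
tcp_rot: [-2.298, -2.142, 0.0]
wrist_force: [0.2, 0.6, -0.1]
opening: 0.999
finger_force: 0.0
```

play_rows(motion=[{"gripper": 85,"tx": 0,"ty": 0,"tz": -0.1,"yaw": 0},{"gripper": 85,"tx": 0,"ty": 0,"tz": -0.3,"yaw": 0},{"gripper": 85,"tx": 0,"ty": 0,"tz": -0.6,"yaw": 0},{"gripper": 85,"tx": 0,"ty": 0,"tz": -0.9,"yaw": 0},{"gripper": 85,"tx": 0,"ty": 0,"tz": -0.9,"yaw": 0},{"gripper": 85,"tx": 0,"ty": 0,"tz": -0.9,"yaw": 0}])

```text
clock: 10.85
tcp_pos: [0.4998, -0.161, 0.2169]
tcp_rot: [2.298, 2.142, 0.001]
wrist_force: [0.2, -0.7, -0.7]
opening: 0.994
finger_force: 0.0
```

```bash
python3 -c "
from fit import *
s=state(); print(s['clock'],s['tcp_pos'],s['wrist_force'])
fit(zr=(.08,.106)); p,d,c=snap('wrist')
q,d,c=snap('side'); 
cv2.imwrite('pics/c5.png',np.hstack([cv2.resize(p[30:330,100:420],(427,400),interpolation=2),cv2.resize(q[180:290,210:290],(291,400),interpolation=2)])[:,:,::-1])"
```

```text
10.85 [ 0.4998 -0.161   0.2169] [ 0.1545 -0.7337 -0.7307]
[[-0.145   0.502   0.0965  0.0119]
 [-0.135   0.5024  0.0962  0.0111]
 [-0.125   0.5031  0.0961  0.0111]
 [-0.115   0.5038  0.0962  0.0109]
 [-0.105   0.5044  0.0964  0.0109]
 [-0.095   0.5012  0.1002  0.0182]
 [-0.085   0.5015  0.0963  0.0194]
 [-0.075   0.5061  0.0964  0.0113]
 [-0.065   0.5065  0.096   0.011 ]]
rod x(y) slope, at -.088 [0.0588 0.5053] ztop [-0.0016  0.0962] tip y -0.062249715877297045
plate mid x(y) slope, at -.088 [0.0607 0.5046] w [0.0993 0.0994 0.0989 0.0989 0.0996 0.0985 0.0982 0.0997 0.0986 0.0989
 0.0984 0.0995 0.0986] yend -0.06439335161798582
ring x ext 0.48888783561514537 0.5216137011422645 y [-0.0928 -0.0841] ztop 0.11270472741234194
```

View pics/c5.png

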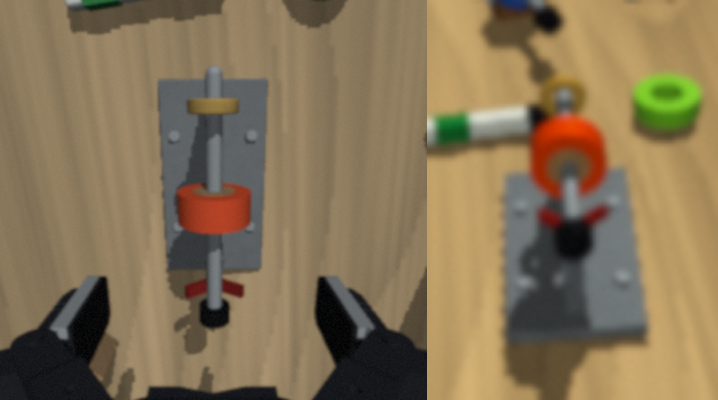

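The spindle lies in the V at (214,290), through the ring at (213,105), with the collar just outside the V. The gripper is clear of everything.

```bash
python3 -c "
from workcell import *
print(finish_job())"
```

```text
the job is handed in; nothing more can be done
None
```

I loaded the orange spindle into the stand and handed the job in at about 11 s. The tip sticks out about 21 mm beyond the ring, the neck lies in the V-shaped rest, and the gripper is clear. The hand-in gave no verdict, and I saw no contact with the blue roll or anything else.

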